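Sweep the chips off the tray cover, then peel the cover off by its lug and hold it out

ROBOT

A 7-joint arm with a two-finger parallel gripper is mounted at the origin on the work surface; the furniture and walls round the work are solid. World frame = base frame: x ahead of the robot, y to its left, z up, the work surface at z = 0. Lengths are in m, angles in rad, forces in N, time in s.
With the tool pointing down it reaches from about 0.425 to 0.875 m from the base axis. Payload 4.7 kg.
Tool frame: the origin (TCP) lies between the finger pads, 19 mm behind the fingertips; this is the grasp point; z points along the fingers, y is the line along which they close (so a half turn about z gives the same grasp; the last joint's range is limited). The gripper opens to 85 mm and grips with 20 to 120 N. Pads are 22 mm wide; open, the fingers measure 114 mm over their backs; the gripper's body (76 mm by 85 mm) begins 54 mm behind the grasp point. The pads swing forward as they close: fully open they stand 13 mm farther back than shut.
Start: joints at [-1.172, 0.321, -0.07, 1.45, 0.023, 1.371, -0.057], TCP at [0.244, 0.602, 0.25] pointing down, gripper open.
Joint ranges: [-2.86, 2.86], [-0.3, 2.09], [-1.38, 1.24], [0.06, 2.45], [-1.56, 4.7], [0.09, 2.05], [-2.69, 2.69]. Speed limits (rad/s): [2.57, 2.57, 3.14, 3.14, 3.14, 3.14, 3.14].

INTERFACE

Orientations are given as a unit quaternion [w, x, y, z].
In Python, from workcell import robot, viewer, spot_in, regions_of gives the robot as it stands.
- The arm moves only by the shell command python3 -m pendant 'ROWS' [FORCE]. ROWS is JSON, a list of rows, each a list of 3 entries, a list of its own where there are three numbers: the opening, from -1 (shut) to 1 (fully open), then the shift along the world's x, y, z in mm, then the turn about the world's z in degrees. In form: [[hand, [tx, ty, tz], yaw], ...]. A call has exactly 10 rows; each row is the pose to reach, as a shift and turn from the pose commanded when the call began; what a row does not reach only later rows make up. A row lasts 1/10 s, in which the tool goes at most 50 mm and 8.59 degrees, less where a joint would pass 70% of its speed; a pose out of reach is approached as far as the arm can. A call with a gripper value outside its range is refused whole. The fingers move at their own pace and stop on an object; FORCE is the grip in N (left out, the last holds). Time passes only in rows, so rows that repeat a pose let the fingers close, or fill a call up. It gives the time, the measured TCP pose, the force, the opening and the grip force at its end, in the units of the state.
- robot.state(): the state, without advancing time (a new reading comes with each control period).
- viewer.grab_frame(name): name is "scene" or "top" or "wrist"; returns (picture, depth): 420x560x3 uint8, blue, green, red; 420x560 float32, m along the optical axis (not along the pixel's ray), 0 where there is no reading.
- viewer.get_calibration(name): a dict with "mtx" (3x3 intrinsics, pixels), "R" (3x3) and "t" (3): a world point X has camera coordinates R X + t; the wrist camera has in their place "T_tool_cam" (4x4, takes a point from camera to tool coordinates, whose origin is the TCP and whose axes are the flange's). Camera axes: x right, y down, z forward; pixel columns grow to the right and rows downward; lengths in m; the calibration is good to about 2 mm. A picture is of the moment at which its call begins: read the wrist's pose just before it. get_calibration takes no time and is no camera call.
- robot.hand_in(): hands the job in; it is judged then, once.
Trained networks look in the newest picture that a camera, given by its name, has taken for a name from the list of things; names that differ only in an ending like _2 or _b are one class to them, and where a whole thing is asked for, a point or a joint stands for the part that bears it (a point fixed in the world has none). Each returns a list of dicts, best first, with "score" (0 to 1); they miss things now and then, are a little off and sometimes report something else, mostly with a low value. They report only what shows in the picture. A call takes as long as a camera call. They do not tell look-alikes from the thing itself.
- spot_in(camera, thing): "pixel" ([column, row] in pixels, amid what is visible of it).
- regions_of(camera, thing): "mask" (420x560 bool, what is visible of it) and "pixel" ([column, row] in pixels, amid what is visible of it).
The state is a dict: "time": time; "joints": joint angles; "joint_velocities": joint speeds; "joint_efforts": joint torques, N m; "position": TCP position; "tool_rot": TCP orientation; "ft_force": force on the tool from outside, world axes, zero at the start; "wrist_torque": the same for the moment, N m; "opening": finger opening in m; "grip_force": force on a finger pad.
Only numpy, scipy, OpenCV 4.12 (cv2) and the standard library are available. Lean on these libraries where they do the work, as an engineer would, in place of code of your own. Each camera call takes 0.05 s, during which the arm holds its last target. There are 200 camera calls.

TASK

Brass chips lie on the sheet cover of the nested tray stack: sweep them all off the cover with the scraper block, so that none can fall among the clean parts, and set the scraper down on the worktop. Then peel the tight cover off by its corner lug, swinging that corner up first while the opposite corner is still down, and finish while still holding the cover by the lug: top side up and roughly level, lifted well above the stack (about 15 cm or more above the worktop) and off to one side so that no part of it is over the open tray. Keep the fingers off chips that still lie on the cover, and do not shift or knock over the green-lidded tin or the steel weight.

Things in the scene. Friction and masses are not known exactly. Their poses are not given: they have to be found in the camera images.
- tray_stack: Two nested grey formed trays, fixed to the worktop, 116 (x) by 156 mm (y), rim 56 mm high; origin at the centre of the underside, z up. Bushes and bearings lie inside. Four springy ribs on the long sides (x = +-55, y = +-40 mm) press outward on the inside of the cover's skirt; each holds it by friction with 5 to 8 N until it is 10 mm up there.
- cover: Aluminium sheet cover nested over the tray rim, axes as tray_stack's, 116 x 156 mm, 0.14 kg. Origin: centre of the underside of its flat 3 mm sheet, 56 mm above the worktop (top face at 59). A 2.5 mm thick skirt hangs 15 mm below the sheet all round, with 3.5 mm play to the rim. z up. A lift lug stands just outside its -x, -y corner (near right, seen from the robot).
- cover_lug (a point): Centre of the lift lug: upright steel fin 24 mm long, 9 mm thick, standing from 3 to 27 mm above the underside of the cover's sheet (centre 15 mm above), at (-69, -89) mm from the cover's origin, on an ear 13 mm wide and 3 mm thick. Long along the cover's diagonal (1, 1), thin along (1, -1): pinch it from above across the 9 mm.
- cover_far_corner (a point): The cover's corner diagonally across from the lug, at (58, 78) mm from the cover's origin, at the underside of its sheet; the cover tips about it while being peeled, and is free once tipped up by about 0.35 rad (lug raised by some 70 mm).
- scraper: Scraper block standing on its sole on the worktop: wooden back with black rubber sole, 100 mm long (its y), sole 30 mm wide (its x), 46 mm high; the back, from 16 mm up to the rounded top, is 22 mm thick. Origin at the centre of the sole's underside, z up. 0.14 kg. Grip it across the 22 mm.
- chip_0: a small loose brass chip lying on the cover, told apart only by shape: an open curl 15 mm across; origin at its underside, all chips are 5 to 7 mm high
- chip_1: a small loose brass chip lying on the cover, told apart only by shape: a stepped stub about 17 x 10 mm; origin at its underside, all chips are 5 to 7 mm high
- chip_2: a small loose brass chip lying on the cover, told apart only by shape: a nearly closed curl 15 mm across; origin at its underside, all chips are 5 to 7 mm high
- chip_3: a small loose brass chip lying on the cover, told apart only by shape: a narrow stub about 20 x 10 mm; origin at its underside, all chips are 5 to 7 mm high
- flux_tin: Bystander: round tin with a green lid, 62 mm across and 24 mm high, loose on the worktop to the left of the tray stack, behind the vice; origin at the centre of its underside.
- weight_200: Bystander: small steel knob weight, 31 mm across and 52 mm high, loose on the worktop at the right; origin at the centre of its underside.
Mind the look-alikes: they are no part of the job. Several things have the shape of the scraper; the one meant has the colours described above.

How it is judged:
On the way, in this order (a step that is already met when the one before it is completed fails the run):
1. all four chips are off the cover while it is still seated on the tray ((x of chip_0 in the frame of tray_stack above 0.058 m or x of chip_0 in the frame of tray_stack below -0.058 m or y of chip_0 in the frame of tray_stack above 0.078 m or y of chip_0 in the frame of tray_stack below -0.078 m or height (world z) of chip_0 below 0.025 m) and (x of chip_1 in the frame of tray_stack above 0.058 m or x of chip_1 in the frame of tray_stack below -0.058 m or y of chip_1 in the frame of tray_stack above 0.078 m or y of chip_1 in the frame of tray_stack below -0.078 m or height (world z) of chip_1 below 0.025 m) and (x of chip_2 in the frame of tray_stack above 0.058 m or x of chip_2 in the frame of tray_stack below -0.058 m or y of chip_2 in the frame of tray_stack above 0.078 m or y of chip_2 in the frame of tray_stack below -0.078 m or height (world z) of chip_2 below 0.025 m) and (x of chip_3 in the frame of tray_stack above 0.058 m or x of chip_3 in the frame of tray_stack below -0.058 m or y of chip_3 in the frame of tray_stack above 0.078 m or y of chip_3 in the frame of tray_stack below -0.078 m or height (world z) of chip_3 below 0.025 m) and z of cover_lug in the frame of tray_stack below 0.0755 m and z of cover_far_corner in the frame of tray_stack below 0.06 m), for 0.1 s.
2. the scraper stands or lies on the worktop and the cover is still seated (height (world z) of scraper below 0.03 m and contact force between the fingers and scraper below 0.1 N and z of cover_lug in the frame of tray_stack below 0.0755 m), for 0.1 s.
3. the lug corner is up by 10 mm or more while the opposite corner is still down (within 5 mm of its seat) (z of cover_lug in the frame of tray_stack above 0.081 m and z of cover_far_corner in the frame of tray_stack below 0.061 m), for 0.05 s.
At the end, for the whole second after the job is handed in: Fingers hold the cover by its lug (within 35 mm of the TCP), still, centre over 140 mm up, over 150 mm aside of the stack's centre (110 mm along its x), within 0.6 rad of level, top up, clear of the stack; all chips beside the stack or under 25 mm high; scraper at rest on the worktop (contact force between the fingers and cover above 1 N and distance between the grasp point and cover_lug below 0.035 m and height (world z) of cover above 0.14 m and angle between cover's own z axis and vertical below 0.6 rad and (horizontal distance between cover and tray_stack above 0.15 m or x of cover in the frame of tray_stack below -0.11 m or x of cover in the frame of tray_stack above 0.11 m) and contact force between cover and tray_stack below 0.1 N and linear speed of cover below 0.05 m/s and height (world z) of scraper below 0.03 m and linear speed of scraper below 0.03 m/s and (x of chip_0 in the frame of tray_stack above 0.058 m or x of chip_0 in the frame of tray_stack below -0.058 m or y of chip_0 in the frame of tray_stack above 0.078 m or y of chip_0 in the frame of tray_stack below -0.078 m or height (world z) of chip_0 below 0.025 m) and (x of chip_1 in the frame of tray_stack above 0.058 m or x of chip_1 in the frame of tray_stack below -0.058 m or y of chip_1 in the frame of tray_stack above 0.078 m or y of chip_1 in the frame of tray_stack below -0.078 m or height (world z) of chip_1 below 0.025 m) and (x of chip_2 in the frame of tray_stack above 0.058 m or x of chip_2 in the frame of tray_stack below -0.058 m or y of chip_2 in the frame of tray_stack above 0.078 m or y of chip_2 in the frame of tray_stack below -0.078 m or height (world z) of chip_2 below 0.025 m) and (x of chip_3 in the frame of tray_stack above 0.058 m or x of chip_3 in the frame of tray_stack below -0.058 m or y of chip_3 in the frame of tray_stack above 0.078 m or y of chip_3 in the frame of tray_stack below -0.078 m or height (world z) of chip_3 below 0.025 m)); the arm keeps its last pose, push and grip.
It fails at once if the fingers touch a chip that lies on the cover ((contact force between the fingers and chip_0 above 0.5 N and height (world z) of chip_0 above 0.05 m) or (contact force between the fingers and chip_1 above 0.5 N and height (world z) of chip_1 above 0.05 m) or (contact force between the fingers and chip_2 above 0.5 N and height (world z) of chip_2 above 0.05 m) or (contact force between the fingers and chip_3 above 0.5 N and height (world z) of chip_3 above 0.05 m)).
It fails at once if the tin or the weight is shifted by more than 30 mm or tipped over (distance of any of flux_tin, weight_200 from where it was at the start of the episode above 0.03 m or angle between any of flux_tin, weight_200's own z axis and vertical above 0.5 rad).
It also fails if it takes over 69 s, if anything falls off the work surface, if the arm or the gripper's body presses on something with over 40 N, if the wrist force passes 120 N, or if a joint passes its speed limit or range.

## Working session

There is one attempt and no reset: what is moved stays moved. The work goes in short steps, Python scripts to look and compute and a shell command to move; the robot and the scene stay as the last step left them, time stands still between calls to the robot, and variables do not carry over. Pictures are saved under pics/ and viewed, at most 13 in all, crops included, and the job is handed in when it is done.

```bash
mkdir -p pics; cat > h.py <<'E'
import numpy as np, cv2
from workcell import robot, viewer, spot_in, regions_of
from scipy.spatial.transform import Rotation as Ro
def grab(n):
    s=robot.state(); im,d=viewer.grab_frame(n); c=viewer.get_calibration(n)
    K=np.array(c["mtx"])
    if n=="wrist":
        q=s["tool_rot"]; R=Ro.from_quat([q[1],q[2],q[3],q[0]]).as_matrix()
        T=np.eye(4);T[:3,:3]=R;T[:3,3]=s["position"]; T=T@np.array(c["T_tool_cam"])
    else:
        T=np.eye(4);T[:3,:3]=np.array(c["R"]).T;T[:3,3]=-np.array(c["R"]).T@np.array(c["t"])
    v,u=np.mgrid[:420,:560]
    P=np.stack([(u-K[0,2])/K[0,0]*d,(v-K[1,2])/K[1,1]*d,d],-1)@T[:3,:3].T+T[:3,3]
    P[d==0]=np.nan
    return im,d,P,K,T
E
python3 - <<'E'
from h import *
for n in ["scene","top"]:
    im,d,P,K,T=grab(n); cv2.imwrite(f"pics/{n}0.png",im); print(n,T[:3,3].round(2))
    np.savez(f"/tmp/{n}0.npz",im=im,P=P,K=K,T=T)
    for t in ["tray_stack","cover","cover_lug","scraper","chip_0","chip_1","chip_2","chip_3","flux_tin","weight_200"]:
        for r in regions_of(n,t)[:3]:
            m=r["mask"]; Q=P[m]; Q=Q[~np.isnan(Q[:,0])]
            print(t,round(r["score"],2),np.round(r["pixel"]),m.sum(),np.nanmedian(Q,0).round(3),np.percentile(Q[:,2],95).round(3) if len(Q) else '')
print(robot.state())
E
```

```text
scene [0.6  0.51 0.7 ]
tray_stack 0.87 [256. 269.] 363 [0.532 0.027 0.027] 0.032
cover 0.77 [248. 235.] 3240 [ 0.529 -0.038  0.058] 0.061
cover_lug 0.67 [251. 235.] 3053 [ 0.531 -0.038  0.058] 0.06
scraper 0.78 [299. 170.] 426 [ 0.362 -0.258  0.033] 0.046
scraper 0.62 [315. 200.] 663 [ 0.358 -0.132  0.03 ] 0.046
flux_tin 0.72 [239. 306.] 816 [0.581 0.106 0.023] 0.025
flux_tin 0.69 [252. 238.] 3090 [ 0.53  -0.035  0.058] 0.06
weight_200 0.46 [254. 163.] 201 [ 0.471 -0.324  0.028] 0.051
top [ 0.36 -0.13  1.1 ]
cover 0.77 [250. 182.] 4281 [ 0.528 -0.051  0.059] 0.063
cover_lug 0.68 [248. 181.] 4218 [ 0.527 -0.052  0.059] 0.063
scraper 0.85 [292. 265.] 667 [ 0.354 -0.146  0.044] 0.048
scraper 0.55 [359. 267.] 699 [ 0.357 -0.279  0.044] 0.048
chip_0 0.63 [269. 173.] 39 [ 0.541 -0.091  0.063] 0.067
chip_0 0.52 [227. 181.] 49 [ 0.526 -0.006  0.063] 0.067
chip_0 0.51 [240. 180.] 50 [ 0.526 -0.031  0.065] 0.069
chip_1 0.63 [269. 173.] 39 [ 0.541 -0.091  0.063] 0.067
chip_1 0.52 [227. 181.] 49 [ 0.526 -0.006  0.063] 0.067
chip_1 0.51 [240. 180.] 50 [ 0.526 -0.031  0.065] 0.069
chip_2 0.63 [269
[... 463 characters left out ...]
ray([-1.17192047,  0.32099054, -0.07010813,  1.45051056,  0.02261597,
        1.37083363, -0.05686349]), 'joint_velocities': array([-0.00173135,  0.00027693,  0.00209766, -0.00040612,  0.00315053,
        0.00043831, -0.00018007]), 'joint_efforts': array([-8.92191724e-05, -4.93417776e+01, -3.81406993e-01, -3.14578378e+01,
        1.34690051e-02,  1.43194382e-03,  6.69724244e-06]), 'position': array([0.2440021 , 0.6024658 , 0.25004944]), 'tool_rot': array([3.37135077e-05, 1.91170603e-01, 9.81556824e-01, 1.71463320e-05]), 'ft_force': array([ 0.39080173, -0.02434129,  0.40534534]), 'wrist_torque': array([ 0.04642694, -0.01955988,  0.0065937 ]), 'grip_force': 0.0, 'opening': 0.08536005616497418}
```

```bash
python3 - <<'E'
import cv2
a=cv2.imread("pics/top0.png");cv2.imwrite("pics/top0c.png",cv2.resize(a[110:350,120:440],None,fx=2.5,fy=2.5,interpolation=cv2.INTER_CUBIC))
E
```

```text
(no output)
```

View pics/top0c.png

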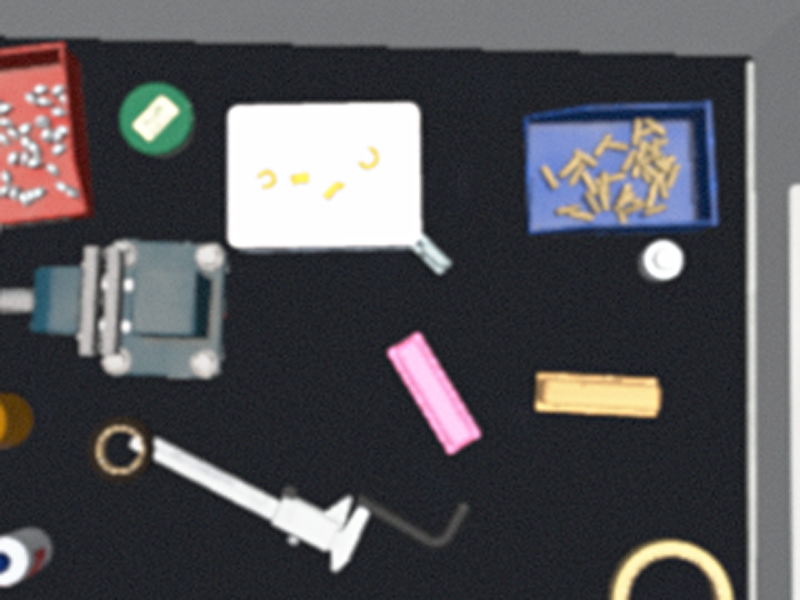

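View pics/scene0.png

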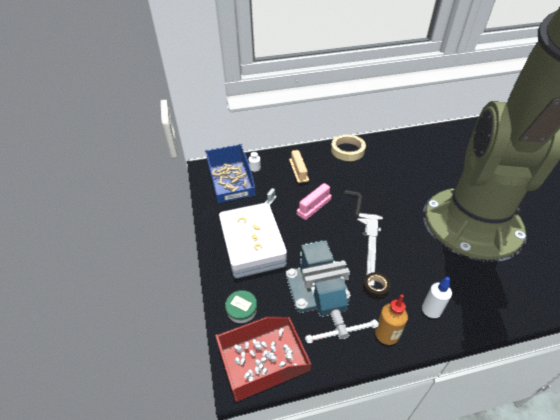

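```bash
python3 - <<'E'
import numpy as np,cv2
z=np.load("/tmp/top0.npz");P=z["P"];im=z["im"]
def rect(m,n):
    m=cv2.connectedComponentsWithStats(m.astype(np.uint8));i=1+np.argmax(m[2][1:,4]);q=P[m[1]==i][:,:2].astype(np.float32)*1000
    print(n,len(q),cv2.minAreaRect(q), q.mean(0))
v,u=np.mgrid[:420,:560]
Z=P[...,2]
rect((Z>.03)&(Z<.055)&(u>325)&(u<395)&(v>250)&(v<285),"wood")
rect((Z>.05)&(Z<.075)&(u>200)&(u<287)&(v>140)&(v<212),"cover")
rect((Z>.055)&(Z<.1)&(u>286)&(u<304)&(v>198)&(v<222),"lug")
hsv=cv2.cvtColor(im,cv2.COLOR_BGR2HSV)
b=((hsv[...,1]>70)&(u>205)&(u<290)&(v>145)&(v<212)).astype(np.uint8)
n,l,s,c=cv2.connectedComponentsWithStats(b)
for i in range(1,n):
    if s[i,4]>5: q=P[l==i]; print("chip",s[i,4],np.nanmin(q,0).round(3),np.nanmax(q,0).round(3))
a=cv2.imread("pics/scene0.png");x=cv2.resize(a[140:220,270:340],None,fx=5,fy=5,interpolation=cv2.INTER_CUBIC)
y=cv2.resize(im[245:295,325:395],None,fx=5.6,fy=5.6,interpolation=cv2.INTER_CUBIC)
o=np.zeros((400,760,3),np.uint8);o[:400,:350]=x;o[:y.shape[0],360:360+y.shape[1]]=y;cv2.imwrite("pics/c1.png",o)
E
```

```text
wood 509 ((357.1187744140625, -282.4264221191406), (96.41622161865234, 22.694345474243164), 88.36517333984375) [ 357.1085  -281.42163]
cover 4233 ((528.2544555664062, -49.127593994140625), (121.41561889648438, 154.7303466796875), 1.5158013105392456) [529.6624   -49.799683]
lug 103 ((471.2109069824219, -137.1057586669922), (41.507904052734375, 15.173169136047363), 40.2528076171875) [ 466.44327 -140.0258 ]
chip 24 [ 0.536 -0.093  0.059] [ 0.553 -0.081  0.067]
chip 24 [ 0.518 -0.01   0.06 ] [0.532 0.002 0.07 ]
chip 24 [ 0.522 -0.037  0.061] [ 0.53  -0.024  0.07 ]
chip 24 [ 0.51  -0.067  0.058] [ 0.523 -0.053  0.067]
```

View pics/c1.png

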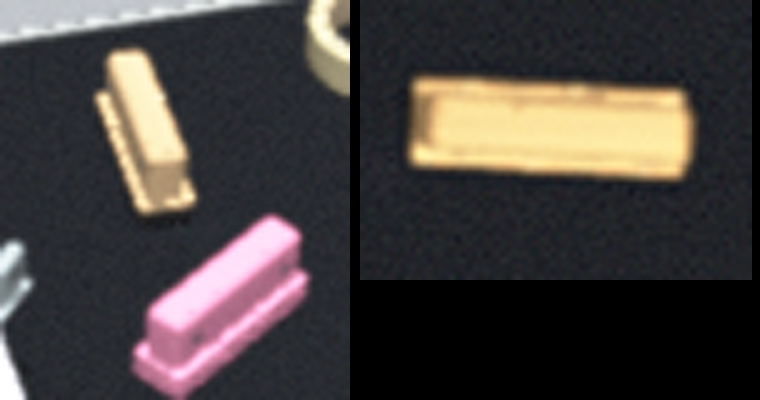

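The wooden block at top (359,267) seems to have a wooden sole and pink (292,265) is pink, so both may be look-alikes. I'll look at the whole top view.

View pics/top0.png

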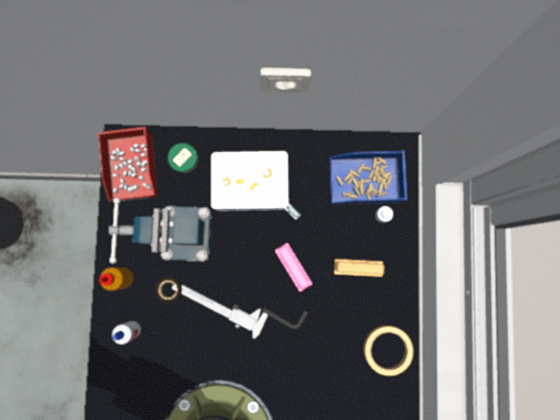

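```bash
python3 -m pendant '[[1,[35,-35,0],-4],[1,[70,-70,0],-8],[1,[105,-105,0],-12],[1,[140,-140,0],-16],[1,[175,-175,0],-20],[1,[205,-215,0],-24],[1,[230,-255,0],-28],[1,[245,-300,0],-32],[1,[255,-345,0],-36],[1,[260,-390,0],-40]]'
python3 -m pendant '[[1,[0,-45,0],-4],[1,[0,-90,0],-8],[1,[0,-135,0],-12],[1,[0,-180,0],-16],[1,[-10,-225,0],-20],[1,[-20,-270,0],-24],[1,[-35,-315,0],-28],[1,[-60,-355,0],-30],[1,[-80,-395,0],-30],[1,[-105,-430,0],-30]]'
```

```text
time: 2.1
position: [0.5048, 0.2102, 0.2501]
tool_rot: [0.0, 0.517, 0.856, 0.0]
ft_force: [0.9, 0.2, 0.6]
opening: 0.0855
grip_force: 0.0
time: 3.1
position: [0.3981, -0.2196, 0.2503]
tool_rot: [0.001, 0.72, 0.694, 0.0]
ft_force: [1.6, -0.5, 0.7]
opening: 0.0855
grip_force: 0.0
```

```bash
python3 -m pendant '[[1,[-15,-25,-20],0],[1,[-30,-45,-40],0],[1,[-42,-62,-60],0],[1,[-42,-62,-70],0],[1,[-42,-62,-70],0],[1,[-42,-62,-70],0],[1,[-42,-62,-70],0],[1,[-42,-62,-70],0],[1,[-42,-62,-70],0],[1,[-42,-62,-70],0]]'
python3 - <<'E'
from h import *
im,d,P,K,T=grab("wrist"); cv2.imwrite("pics/w1.png",im)
print(robot.state()["position"])
Z=P[...,2]
m=cv2.connectedComponentsWithStats(((Z>.035)&(Z<.055)).astype(np.uint8))
for i in range(1,m[0]):
    if m[2][i,4]>800: print(m[2][i],cv2.minAreaRect((P[m[1]==i][:,:2]*1000).astype(np.float32)))
E
```

```text
time: 4.1
position: [0.3573, -0.2794, 0.1803]
tool_rot: [0.0, 0.719, 0.695, 0.0]
ft_force: [-0.2, 0.7, 0.6]
opening: 0.0854
grip_force: 0.0
[ 0.3572385  -0.27944179  0.18023345]
[ 216    0  116   77 3566] ((355.1661376953125, -147.25973510742188), (93.63363647460938, 22.463123321533203), 32.78755187988281)
[ 435  136   20  164 1698] ((496.7790832519531, -302.6105041503906), (3.482525587081909, 141.97998046875), 2.4320573806762695)
[ 269  146   27  110 2768] ((358.18255615234375, -282.6224365234375), (94.90180206298828, 21.716838836669922), 88.62593841552734)
[ 453  150  107  148 2630] ((579.8843383789062, -329.3706359863281), (149.80291748046875, 73.84716796875), 56.30157470703125)
[ 175  332  220   22 2905] ((354.8318176269531, -421.26116943359375), (217.0102081298828, 3.452573299407959), 0.11527779698371887)
```

View pics/w1.png

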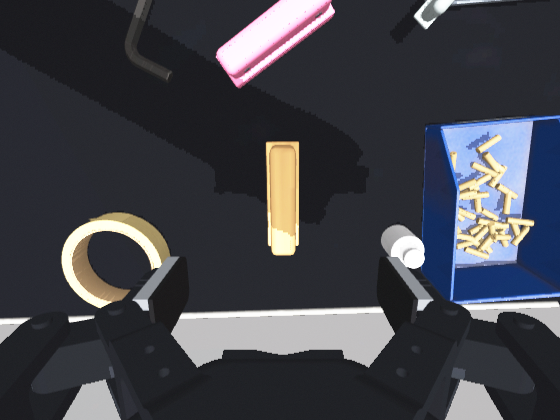

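The wooden block at wrist (283,198) is the only one with a wooden back. Its thin ledge hides the black sole against the worktop. The pink block at (275,40) and the other objects are out.

```bash
python3 -m pendant '[[1,[1,-3,-35],0],[1,[1,-3,-70],0],[1,[1,-3,-100],0],[1,[1,-3,-125],0],[1,[1,-3,-142],0],[1,[1,-3,-142],0],[-1,[1,-3,-142],0],[-1,[1,-3,-142],0],[-1,[1,-3,-142],0],[-1,[1,-3,-142],0]]' 70
python3 -m pendant '[[-1,[0,0,0],0],[-1,[0,0,0],0],[-1,[0,0,0],0],[-1,[0,0,30],0],[-1,[0,0,70],0],[-1,[0,0,110],0],[-1,[0,0,150],0],[-1,[0,0,150],0],[-1,[0,0,150],0],[-1,[0,0,150],0]]'
python3 - <<'E'
from h import *
for n in ["top","scene"]:
    im,d,P,K,T=grab(n); cv2.imwrite(f"pics/{n}1.png",im)
    c=viewer.get_calibration(n);x=np.array(c["R"])@(robot.state()["position"]-[0,0,.02])+np.array(c["t"]);p=K@x;print(n,p[:2]/p[2])
im,d,P,K,T=grab("wrist"); cv2.imwrite("pics/w2.png",im)
E
```

```text
time: 5.15
position: [0.3587, -0.2827, 0.0388]
tool_rot: [0.001, 0.72, 0.694, 0.001]
ft_force: [0.0, -0.1, -0.5]
opening: 0.0284
grip_force: 0.0
time: 6.15
position: [0.357, -0.2818, 0.1866]
tool_rot: [-0.001, 0.72, 0.694, -0.0]
ft_force: [-0.2, 0.1, -2.4]
opening: 0.0208
grip_force: 69.2
top [369.69840849 268.16407535]
scene [299.98654606 121.00528374]
```

```bash
python3 - <<'E'
import cv2,numpy as np
a=cv2.imread("pics/scene1.png")[80:180,250:350];w=cv2.imread("pics/w2.png")
cv2.imwrite("pics/c2.png",np.hstack([cv2.resize(a,(400,400),interpolation=cv2.INTER_CUBIC),cv2.resize(w,(400,300))[:,:].copy() if 0 else cv2.resize(w[180:420,160:400],(400,400))]))
E
```

```text
(no output)
```

View pics/c2.png

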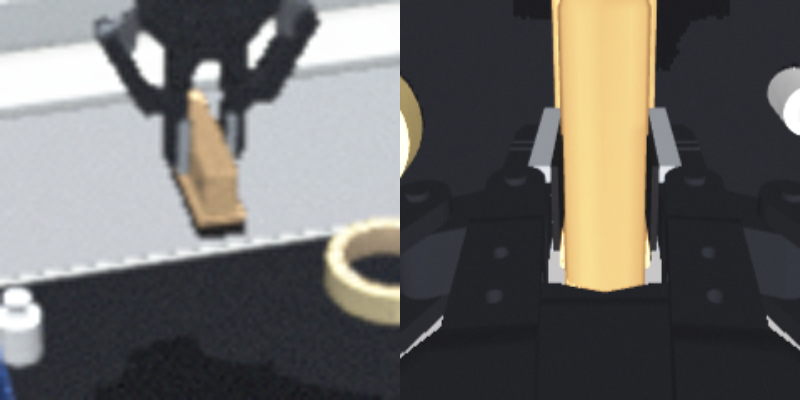

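Black sole confirmed under the wooden back; the grip is good.

```bash
python3 -m pendant '[[-1,[20,30,0],-8],[-1,[40,60,0],-16],[-1,[60,90,0],-24],[-1,[80,125,0],-32],[-1,[100,160,0],-40],[-1,[120,195,0],-48],[-1,[140,230,0],-56],[-1,[160,265,0],-64],[-1,[175,300,0],-72],[-1,[175,307,0],-80]]'
python3 -m pendant '[[-1,[0,0,-10],-8],[-1,[0,0,-30],-8],[-1,[0,0,-50],-8],[-1,[0,0,-65],-8],[-1,[0,0,-75],-8],[-1,[0,0,-82],-8],[-1,[0,0,-86],-8],[-1,[0,0,-86],-8],[-1,[0,0,-86],-8],[-1,[0,0,-86],-8]]'
python3 - <<'E'
from h import *
s=robot.state();print(s["position"],s["ft_force"])
E
```

```text
time: 7.3
position: [0.5339, 0.0303, 0.1863]
tool_rot: [-0.0, 0.998, 0.07, -0.001]
ft_force: [0.1, 0.3, -2.2]
opening: 0.0209
grip_force: 69.1
time: 8.3
position: [0.5335, 0.0245, 0.1028]
tool_rot: [-0.0, 1.0, -0.0, 0.001]
ft_force: [0.5, -0.6, -1.7]
opening: 0.0207
grip_force: 69.0
[0.53354827 0.02454124 0.10275929] [ 0.51305187 -0.61357208 -1.70428116]
```

```bash
python3 -m pendant '[[-1,[0,0,-1],0],[-1,[0,0,-2],0],[-1,[0,0,-3],0],[-1,[0,0,-4],0],[-1,[0,0,-5],0],[-1,[0,0,-6],0],[-1,[0,0,-6],0],[-1,[0,0,-6],0],[-1,[0,0,-6],0],[-1,[0,0,-6],0]]'
```

```text
time: 9.3
position: [0.533, 0.0245, 0.0979]
tool_rot: [-0.0, 1.0, -0.0, -0.0]
ft_force: [-6.6, -0.7, 11.8]
opening: 0.0208
grip_force: 71.1
```

```bash
python3 -m pendant '[[-1,[0,-5,0.5],0],[-1,[0,-15,0.5],0],[-1,[0,-25,0.5],0],[-1,[0,-35,0.5],0],[-1,[0,-45,0.5],0],[-1,[0,-55,0.5],0],[-1,[0,-65,0.5],0],[-1,[0,-75,0.5],0],[-1,[0,-85,0.5],0],[-1,[0,-95,0.5],0]]'
python3 - <<'E'
from h import *
im,d,P,K,T=grab("top"); cv2.imwrite("pics/top2.png",cv2.resize(im[130:240,190:330],None,fx=5,fy=5,interpolation=cv2.INTER_CUBIC))
E
```

```text
time: 10.3
position: [0.5346, -0.0688, 0.098]
tool_rot: [-0.001, 1.0, 0.0, 0.002]
ft_force: [0.7, 5.3, 6.0]
opening: 0.0207
grip_force: 70.1
```

View pics/top2.png

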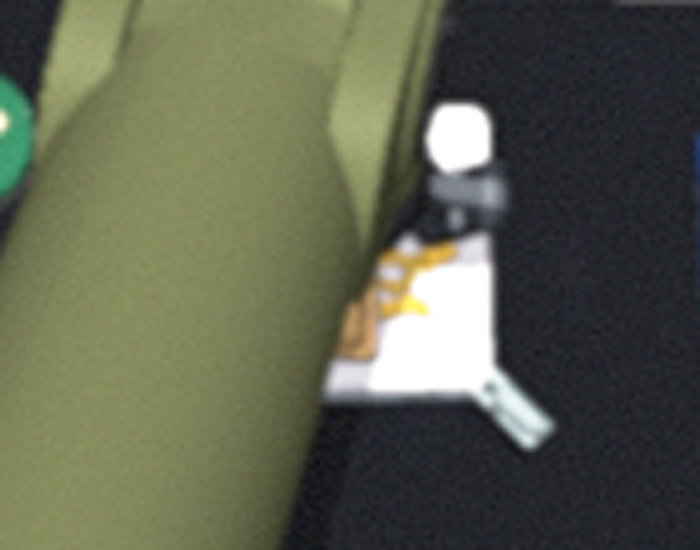

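The chips sit bunched ahead of the sole around crop (410,280), with the scraper behind them. I'll continue the sweep past the edge.

```bash
python3 -m pendant '[[-1,[0,-10,0],0],[-1,[0,-20,0],0],[-1,[0,-30,0],0],[-1,[0,-38,0.5],0],[-1,[0,-46,0.5],0],[-1,[0,-54,1],0],[-1,[0,-62,1],0],[-1,[0,-70,1],0],[-1,[0,-78,1],0],[-1,[0,-86,1],0]]'
python3 -m pendant '[[-1,[0,0,0],0],[-1,[0,0,10],0],[-1,[0,0,30],0],[-1,[-10,-30,50],0],[-1,[-30,-70,60],0],[-1,[-60,-100,60],0],[-1,[-75,-110,60],8],[-1,[-75,-110,60],16],[-1,[-75,-110,60],16],[-1,[-75,-110,60],16]]'
python3 - <<'E'
from h import *
im,d,P,K,T=grab("top"); cv2.imwrite("pics/top3.png",cv2.resize(im[130:240,190:330],None,fx=5,fy=5,interpolation=cv2.INTER_CUBIC))
np.savez("/tmp/top3.npz",im=im,P=P)
E
```

```text
time: 11.35
position: [0.5319, -0.1583, 0.0967]
tool_rot: [0.001, 1.0, -0.001, -0.001]
ft_force: [0.7, -1.2, -0.9]
opening: 0.0209
grip_force: 69.0
time: 12.35
position: [0.4585, -0.266, 0.1579]
tool_rot: [0.0, 0.99, 0.138, 0.0]
ft_force: [-0.6, 0.2, -1.5]
opening: 0.0204
grip_force: 69.0
```

View pics/top3.png

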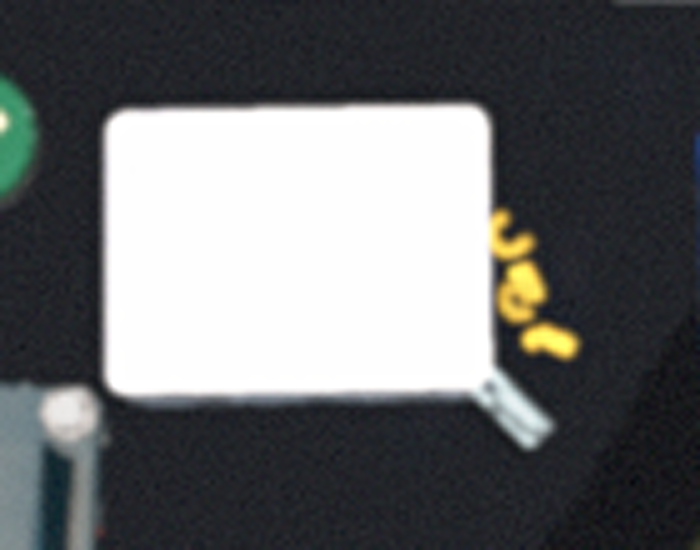

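All four chips are on the worktop right of the cover, crop (490–580, 210–360), and the cover is bare. Next I set the scraper down at its old place.

```bash
python3 -m pendant '[[-1,[-20,-3,0],8],[-1,[-40,-6,0],16],[-1,[-60,-9,0],24],[-1,[-80,-12,0],32],[-1,[-100,-15,0],40],[-1,[-100,-15,0],48],[-1,[-100,-15,0],56],[-1,[-100,-15,0],64],[-1,[-100,-15,0],72],[-1,[-100,-15,-10],72]]'
python3 -m pendant '[[-1,[0,0,-30],0],[-1,[0,0,-60],0],[-1,[0,0,-85],0],[-1,[0,0,-98],0],[-1,[0,0,-104],0],[-1,[0,0,-107],0],[-1,[0,0,-109],0],[-1,[0,0,-109],0],[-1,[0,0,-109],0],[-1,[0,0,-109],0]]'
python3 - <<'E'
import numpy as np,cv2
z=np.load("/tmp/top3.npz");P=z["P"];im=z["im"];v,u=np.mgrid[:420,:560]
hsv=cv2.cvtColor(im,cv2.COLOR_BGR2HSV)
b=((hsv[...,1]>90)&(hsv[...,2]>120)&(u>280)&(u<315)&(v>165)&(v<212)).astype(np.uint8)
n,l,s,c=cv2.connectedComponentsWithStats(b)
for i in range(1,n):
    if s[i,4]>5: q=P[l==i]; print("chip",s[i,4],np.nanmin(q,0).round(3),np.nanmax(q,0).round(3))
Z=P[...,2]
def rect(m,n):
    m=cv2.connectedComponentsWithStats(m.astype(np.uint8));i=1+np.argmax(m[2][1:,4]);q=P[m[1]==i]
    print(n,len(q),cv2.minAreaRect((q[:,:2]*1000).astype(np.float32)),q.mean(0),q[:,2].max())
rect((Z>.05)&(Z<.075)&(u>200)&(u<287)&(v>140)&(v<212),"cover")
rect((Z>.068)&(Z<.1)&(u>284)&(u<306)&(v>196)&(v<224),"lug")
E
```

```text
time: 13.4
position: [0.3595, -0.2817, 0.1484]
tool_rot: [0.001, 0.72, 0.694, 0.001]
ft_force: [0.7, 0.7, -1.9]
opening: 0.021
grip_force: 69.1
time: 14.4
position: [0.3585, -0.2817, 0.0391]
tool_rot: [0.001, 0.72, 0.694, 0.0]
ft_force: [0.6, 0.1, -1.7]
opening: 0.0209
grip_force: 69.1
chip 205 [ 0.496 -0.169 -0.005] [ 0.56  -0.13   0.016]
cover 4231 ((528.591552734375, -49.210914611816406), (121.65821838378906, 154.80712890625), 1.3868149518966675) [ 0.52968888 -0.04976198  0.05893449] 0.0668254395391743
lug 55 ((464.9785461425781, -142.0040740966797), (23.845775604248047, 9.451980590820312), 52.71427917480469) [ 0.46433659 -0.14189493  0.08071384] 0.08605521385830195
```

```bash
python3 -m pendant '[[-1,[0,0,-1],0],[-0.2,[0,0,-1],0],[-0.2,[0,0,-1],0],[0,[0,0,-1],0],[0.2,[0,0,-1],0],[0.5,[0,0,-1],0],[0.5,[0,0,-1],0],[0.5,[0,0,20],0],[0.5,[0,0,60],0],[0.5,[0,0,100],0]]'
python3 -m pendant '[[0.5,[0,10,30],0],[0.5,[20,40,50],-8],[0.5,[40,70,60],-16],[0.5,[60,100,60],-24],[0.5,[85,125,60],-32],[0.5,[103,141,60],-40],[0.5,[103,141,60],-43],[0.5,[103,141,60],-43],[0.5,[103,141,60],-43],[0.5,[103,141,60],-43]]'
python3 - <<'E'
from h import *
im,d,P,K,T=grab("wrist"); cv2.imwrite("pics/w3.png",im)
s=robot.state();print(s["position"],s["tool_rot"])
Z=P[...,2];N=np.linalg.norm(P[...,:2]-[.462,-.14],axis=-1)
for lo in (.066,.072):
    m=cv2.connectedComponentsWithStats(((Z>lo)&(Z<.095)&(N<.035)).astype(np.uint8));i=1+np.argmax(m[2][1:,4]);q=P[m[1]==i]
    print(m[2][i],cv2.minAreaRect((q[:,:2]*1000).astype(np.float32)),q.mean(0),np.percentile(q[:,2],95))
im,d,P,K,T=grab("top");Z=P[...,2];u=np.mgrid[:420,:560][1];N=np.linalg.norm(P[...,:2]-[.358,-.282],axis=-1)
q=P[(Z>.03)&(N<.06)&(Z<.06)];print("scraper",q.mean(0),np.percentile(q[:,2],95))
E
```

```text
time: 15.4
position: [0.3572, -0.2814, 0.1392]
tool_rot: [-0.001, 0.72, 0.694, -0.001]
ft_force: [1.6, 0.6, 0.9]
opening: 0.0643
grip_force: 0.0
time: 16.4
position: [0.4606, -0.1411, 0.1985]
tool_rot: [-0.0, 0.924, 0.382, 0.0]
ft_force: [0.5, -0.3, 0.0]
opening: 0.0641
grip_force: 0.0
[ 0.46065887 -0.1411097   0.19861921] [-1.16809654e-05  9.24137029e-01  3.82061170e-01  1.19221326e-04]
[282 185  12  33 353] ((466.781005859375, -142.35586547851562), (23.31327247619629, 8.760815620422363), 45.42461013793945) [ 0.46763137 -0.14151215  0.08134322] 0.08400021750923783
[282 186  12  32 338] ((466.781005859375, -142.35586547851562), (23.31327247619629, 8.760815620422363), 45.42461013793945) [ 0.46735871 -0.14181523  0.08189817] 0.08401800899131434
scraper [ 0.3582139  -0.28025521  0.04518381] 0.04861903752717941
```

View pics/w3.png

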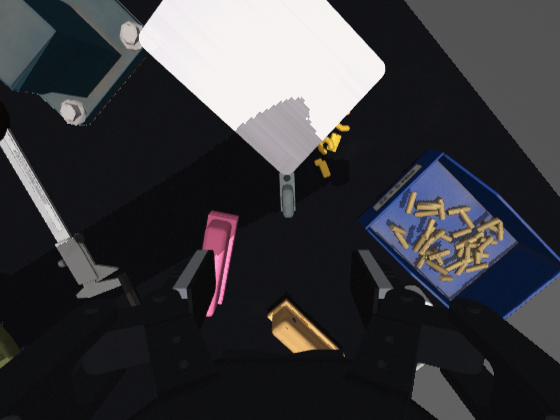

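Fin at wrist (287,195) measures 23×9 mm at 45°, as described; the scraper stands at (0.358,-0.280). I'll take the lug.

```bash
python3 -m pendant '[[0.5,[5,-1,-20],0],[0.5,[5,-1,-50],0],[0.5,[5,-1,-80],0],[0.5,[5,-1,-100],0],[0.5,[5,-1,-112],0],[0.5,[5,-1,-117],0],[0.5,[5,-1,-117],0],[-1,[5,-1,-117],0],[-1,[5,-1,-117],0],[-1,[5,-1,-117],0]]' 45
python3 -m pendant '[[-1,[0,0,0],0],[-1,[0,0,0],0],[-1,[0,0,0],0],[-1,[0,0,0],0],[-1,[0,0,0],0],[-1,[0,0,0],0],[-1,[0,0,0],0],[-1,[0,0,0],0],[-1,[0,0,0],0],[-1,[0,0,0],0]]'
```

```text
time: 17.5
position: [0.4666, -0.1416, 0.0823]
tool_rot: [0.0, 0.924, 0.382, 0.001]
ft_force: [-0.7, -0.7, -0.1]
opening: 0.0208
grip_force: 0.0
time: 18.5
position: [0.4663, -0.1413, 0.0822]
tool_rot: [0.0, 0.924, 0.383, 0.0]
ft_force: [-2.3, 1.2, 5.5]
opening: 0.0081
grip_force: 44.0
```

```bash
python3 -m pendant '[[-1,[0,0,2],0],[-1,[0,0,4],0],[-1,[0,0,6],0],[-1,[0,1,8],0],[-1,[1,1,10],0],[-1,[1,1,12],0],[-1,[1,1,14],0],[-1,[1,2,16],0],[-1,[2,2,18],0],[-1,[2,2,20],0]]'
python3 - <<'E'
from h import *
for n in ("top","scene"):
    im,d,P,K,T=grab(n);Z=P[...,2]
    for c in ([.57,.0],[.57,-.1],[.49,-.1],[.49,0]):
        N=np.linalg.norm(P[...,:2]-c,axis=-1)
        q=P[(N<.008)&(Z>.04)&(Z<.12)];print(n,c,len(q),np.median(q[:,2]).round(4) if len(q) else '')
E
```

```text
time: 19.5
position: [0.4692, -0.139, 0.1028]
tool_rot: [0.0, 0.924, 0.383, 0.001]
ft_force: [2.0, 3.3, -3.5]
opening: 0.0083
grip_force: 44.0
top [0.57, 0.0] 46 0.0642
top [0.57, -0.1] 0 
top [0.49, -0.1] 0 
top [0.49, 0] 49 0.0692
scene [0.57, 0.0] 36 0.0645
scene [0.57, -0.1] 31 0.0703
scene [0.49, -0.1] 29 0.0749
scene [0.49, 0] 40 0.069
```

Lug is up 20 mm and the far corner about 2 mm, so the peel is working.

```bash
python3 -m pendant '[[-1,[0,1,5],0],[-1,[1,2,10],0],[-1,[2,3,15],0],[-1,[3,5,20],0],[-1,[4,6,25],0],[-1,[5,7,30],0],[-1,[6,8,35],0],[-1,[8,10,40],0],[-1,[9,12,46],0],[-1,[10,13,52],0]]'
python3 -m pendant '[[-1,[1,1,4],0],[-1,[2,2,8],0],[-1,[2,2,8],0],[-1,[2,2,8],0],[-1,[2,2,8],0],[-1,[2,2,8],0],[-1,[2,2,10],0],[-1,[2,2,15],0],[-1,[2,2,20],0],[-1,[2,2,25],0]]' 120
python3 - <<'E'
from h import *
im,d,P,K,T=grab("scene");cv2.imwrite("pics/s4.png",cv2.resize(im[130:330,160:400],None,fx=3,fy=3))
Z=P[...,2]
for c in ([.57,.0],[.57,-.06],[.52,-.06],[.52,0]):
    N=np.linalg.norm(P[...,:2]-c,axis=-1)
    q=P[(N<.008)&(Z>.04)&(Z<.2)];print(c,len(q),np.median(q[:,2]).round(4) if len(q) else '')
E
```

```text
time: 20.6
position: [0.4781, -0.1262, 0.154]
tool_rot: [-0.0, 0.924, 0.382, -0.0]
ft_force: [-0.1, -0.2, -1.9]
opening: 0.0075
grip_force: 43.8
time: 21.6
position: [0.4802, -0.1246, 0.1792]
tool_rot: [0.0, 0.924, 0.382, 0.0]
ft_force: [0.8, -1.7, -1.3]
opening: 0.0058
grip_force: 119.9
[0.57, 0.0] 47 0.1422
[0.57, -0.06] 39 0.146
[0.52, -0.06] 34 0.1489
[0.52, 0] 54 0.1446
```

View pics/s4.png

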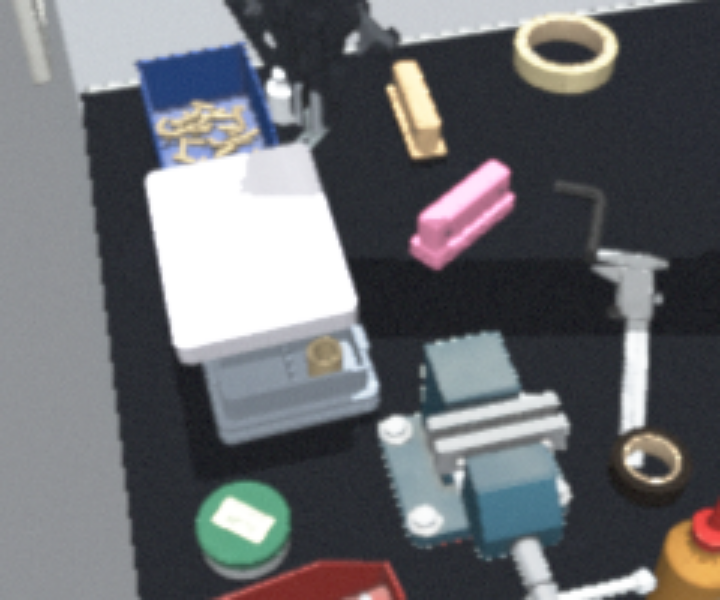

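The cover is free, near level, and held by the lug at crop (312,125). I'll lift it and move it aside to the right.

```bash
python3 -m pendant '[[-1,[0,0,5],0],[-1,[0,0,15],0],[-1,[0,0,27],0],[-1,[0,0,40],0],[-1,[0,0,53],0],[-1,[0,0,65],0],[-1,[0,-5,75],0],[-1,[0,-13,80],0],[-1,[0,-23,80],0],[-1,[0,-35,80],0]]'
python3 -m pendant '[[-1,[-2,-15,0],0],[-1,[-4,-32,0],0],[-1,[-6,-50,0],0],[-1,[-8,-68,0],0],[-1,[-10,-86,0],0],[-1,[-12,-104,0],0],[-1,[-14,-122,0],0],[-1,[-15,-140,0],0],[-1,[-15,-155,0],0],[-1,[-15,-165,0],0]]'
python3 -m pendant '[[-1,[0,0,0],0],[-1,[0,0,0],0],[-1,[0,0,0],0],[-1,[0,0,0],0],[-1,[0,0,0],0],[-1,[0,0,0],0],[-1,[0,0,0],0],[-1,[0,0,0],0],[-1,[0,0,0],0],[-1,[0,0,0],0]]'
python3 - <<'E'
from h import *
im,d,P,K,T=grab("scene");cv2.imwrite("pics/s5.png",cv2.resize(im[80:330,160:400],None,fx=2.4,fy=2.4))
r=regions_of("scene","cover")
for x in r[:2]:
    q=P[x["mask"]];q=q[~np.isnan(q[:,0])&(q[:,2]>.1)];print(x["score"],len(q),np.median(q,0).round(3), np.percentile(q,[3,97],axis=0).round(3))
E
```

```text
time: 22.65
position: [0.4797, -0.1605, 0.2582]
tool_rot: [-0.0, 0.924, 0.382, -0.0]
ft_force: [-0.1, 0.5, -1.8]
opening: 0.006
grip_force: 120.0
time: 23.65
position: [0.4638, -0.3268, 0.2578]
tool_rot: [0.0, 0.925, 0.381, -0.001]
ft_force: [-0.6, -0.1, -1.5]
opening: 0.006
grip_force: 120.1
time: 24.65
position: [0.465, -0.3245, 0.2585]
tool_rot: [0.0, 0.924, 0.382, -0.0]
ft_force: [0.0, 0.7, -1.4]
opening: 0.006
grip_force: 120.1
0.63 2585 [ 0.531 -0.218  0.224] [[ 0.476 -0.31   0.207]
 [ 0.585 -0.158  0.231]]
```

View pics/s5.png

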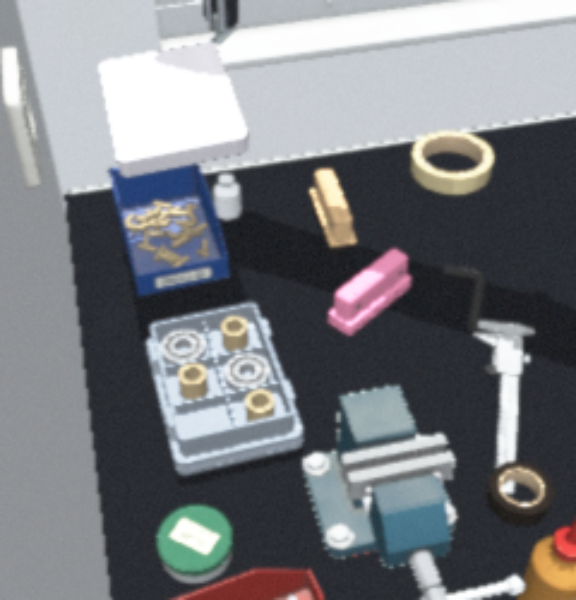

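```bash
python3 -c "
from workcell import robot
print(robot.hand_in())"
```

```text
the job is handed in; nothing more can be done
None
```

The job is handed in, with no verdict returned: chips swept off to the right of the stack, scraper back standing on the worktop, and the cover peeled lug-first and held by the lug near level, about 22 cm up and 18 cm aside of the tray; the chips didn't show in the last picture (shadow there).

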